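Feel along the long rib of a whisker board

ROBOT

A 6-joint arm with a two-finger parallel gripper is mounted at the origin on the work surface. World frame = base frame: x ahead of the robot, y to its left, z up, the work surface at z = 0. Lengths are in m, angles in degrees, forces in N, time in s.
With the tool pointing down it reaches from about 0.275 to 0.75 m from the base axis. Payload 10.2 kg.
Tool frame: the origin (TCP) lies at the very end of the fingers, on their centre line; the grasp point (between the pads) lies 19 mm behind it; z points along the fingers, y is the line along which they close (so a half turn about z gives the same grasp; the last joint's range is limited). The gripper opens to 88 mm and grips with 3 to 60 N. Pads are 18 mm wide; open, the fingers measure 123 mm over their backs; the gripper's body (75 mm by 187 mm) begins 45 mm behind the grasp point.
Start: joints at [63.575, 17.928, 85.812, -0, 76.261, -12.8], TCP at [0.124, 0.51, 0.214] pointing down, gripper open.
Joint ranges: [-168.41, 168.41], [-55.51, 124.54], [10.69, 146.95], [-70.63, 250.63], [1, 178], [-165.06, 165.06]. Speed limits (degrees/s): [136.94, 136.94, 172.46, 180, 180, 180].

INTERFACE

Orientations are given as a 3x3 rotation matrix whose columns are the frame's x, y, z axes.
In Python, from cell import r gives the robot as it stands. Calls block until the motion is done:
- r.movep(position, orientation): joint-space move of the TCP to a pose.
- r.move_l(position, attitude=None, velocity=0.15): straight line of the TCP; attitude=None keeps the orientation; velocity is the mean speed in m/s.
- r.move_joints(angles): joint-space move.
- r.gripper_to(opening, squeeze=None): opening from 0.0 (shut) to 1.0 (fully open); squeeze is the grip in N (None keeps the last); returns when the fingers have stopped.
- r.sleep(seconds).
- r.inverse_kinematics(position, orientation): joint angles nearest the present ones, or None.
- r.observe(): the state.
- r.get_image(name): name is "scene" or "top"; returns the picture (420x560x3 uint8, red, green, blue); there is no depth.
- r.get_calibration(name): a dict with "vertical_fov" (degrees; the focal length in pixels is half the picture's height over the tangent of half this angle, whatever the lens; pixels are square), "cx", "cy" (the principal point, pixels), "R" (3x3) and "t" (3): a world point X has camera coordinates R X + t. Camera axes: x right, y down, z forward; pixel columns grow to the right and rows downward; lengths in m; the calibration is good to about 2 mm. A picture is of the moment at which its call begins. get_calibration takes no time and is no camera call.
A pose or a line that the arm cannot do raises r.PlanningError and nothing moves.
- r.sign_off(): hands the job in; it is judged then, once.
Trained networks look in the newest picture that a camera, given by its name, has taken for a name from the list of things; names that differ only in an ending like _2 or _b are one class to them, and where a whole thing is asked for, a point or a joint stands for the part that bears it (a point fixed in the world has none). Each returns a list of dicts, best first, with "score" (0 to 1); they miss things now and then, are a little off and sometimes report something else, mostly with a low value. They report only what shows in the picture. A call takes as long as a camera call.
- r.masks_of(target, camera): "region" (420x560 bool, what is visible of it).
- r.place_of(target, camera): "centre" ([x, y, z] in m, in world coordinates, good to about 4 mm: a listed point, or the origin of a listed thing).
The state is a dict: "time": time; "joint_positions": joint angles; "qd": joint speeds; "effort": joint torques, N m; "ee_pos": TCP position; "tool_rot": TCP orientation; "ft_force": force on the tool from outside, world axes, zero at the start; "wrist_torque": the same for the moment, N m; "gripper_width": opening from 0.0 (shut) to 1.0 (fully open); "finger_force": force on a finger pad.
Only numpy, scipy, OpenCV 4.12 (cv2) and the standard library are available. Lean on these libraries where they do the work, as an engineer would, in place of code of your own. Each camera call takes 0.05 s, during which the arm holds its last target. There are 200 camera calls.

TASK

Check the long curved rubber rib of the denim whisker board by feel: with the gripper shut, set the fingertips lightly on the round boss at its one end and run them along the crest to the plain end. Finish there with the fingertips still resting lightly on the rib's plain end, to hold the place for me to chalk. Touch neither the other ribs nor the panel nor the knee board, press gently throughout, and leave the loose things where they are.

Things in the scene. Friction and masses are not known exactly. Their poses are not given: they have to be found in the camera images.
- tray: Plywood tray of the whisker board, fixed to the bench on either half and turned any way, 210 x 260 x 10 mm, origin at the centre of its underside, z up. On it lie 16 mm of foam and a grey panel with three black rubber ribs. In tray x, y (mm): the long rib bows from its boss at (-20, -100) over (12, 0) to (-16, 94); rib A is straight at x -68, y -40 to 40; rib B straight at x 72, y -75 to -5.
- pad (a joint): How far the panel with its ribs is pressed down into the foam (m), 0 at rest, at most 0.012. It goes straight down without tipping and springs back: about 2 N to start it, then 1 N per mm; it can not be lifted off.
- panel: Grey panel of the whisker board, 200 x 250 x 8 mm, its top face 36 mm above the bench; origin in the foam 27 mm above the bench, under the panel's centre, axes as the tray's.
- long_rib: The long bowed rib of the whisker board: black rubber, fixed to the panel, 12 mm wide and 12 mm high (rounded crest 48 mm above the bench at rest), about 215 mm long. It begins in a round flat boss of 28 mm diameter, equally high, and finishes in a plain rounded end. Origin and axes as the panel's. It is the only rib that is curved or has a boss.
- mark0 (a point): Point on top of the long rib's boss, at its centre: where the stroke begins.
- mark1 (a point): Point on the crest of the long rib, about 1/6 of the way along from boss to plain end (points are 33 to 38 mm apart).
- mark2 (a point): Point on the crest of the long rib, about 2/6 of the way along from boss to plain end (points are 33 to 38 mm apart).
- mark3 (a point): Point on the crest of the long rib, about 3/6 of the way along from boss to plain end (points are 33 to 38 mm apart).
- mark4 (a point): Point on the crest of the long rib, about 4/6 of the way along from boss to plain end (points are 33 to 38 mm apart).
- mark5 (a point): Point on the crest of the long rib, about 5/6 of the way along from boss to plain end (points are 33 to 38 mm apart).
- mark6 (a point): Point on the crest of the long rib, at its plain end (the rubber ends 6 mm beyond): where the stroke finishes.
- rib_a: Short straight rib A of the whisker board, 92 mm long, 12 mm wide and high, on the hollow side of the long rib. Not to be touched. Origin and axes as the panel's.
- rib_b: Short straight rib B of the whisker board, 82 mm long, 12 mm wide and high, on the bulging side of the long rib. Not to be touched. Origin and axes as the panel's.
- knee_board: Another board, grey, 190 x 220 x 28 mm, fixed, with three parallel straight black ribs 182 mm long (top 40 mm above the bench) and a sanding block lying on it. Not part of the job. Origin at the centre of its underside.
- weight: Small brass weight with a knob, 32 mm diameter, 36 mm high, standing loose on the whisker board's panel near tray x = 70, y = 65 mm. Origin under its centre. To be left alone.
- sanding_block: Loose wooden sanding block, 45 x 90 x 30 mm, on the knee board. Origin under its centre. To be left alone.
- can: Loose red drink can, 60 mm diameter, 85 mm high. Origin under its centre. To be left alone.
- jar: Loose jar, 56 mm diameter, 70 mm high. Origin under its centre. To be left alone.
- brush: Loose hand brush lying on the bench near the robot. To be left alone.
- slat: Loose wooden slat, 30 x 200 x 12 mm, lying at the back. Origin under its centre. To be left alone.
- mug: Loose white mug, 76 mm diameter, 85 mm high, to the left. Origin under its centre. To be left alone.

How it is judged (in metres and radians):
On the way, in this order (a step that is already met when the one before it is completed fails the run):
1. the shut fingertips touch the long rib on the round boss (contact force between the fingers and long_rib above 0.3 N and horizontal distance between the grasp point and mark0 below 0.015 m), for 0.05 s.
2. the shut fingertips touch the long rib about 1/6 of the way along (contact force between the fingers and long_rib above 0.3 N and horizontal distance between the grasp point and mark1 below 0.015 m), for 0.05 s.
3. the shut fingertips touch the long rib about 2/6 of the way along (contact force between the fingers and long_rib above 0.3 N and horizontal distance between the grasp point and mark2 below 0.015 m), for 0.05 s.
4. the shut fingertips touch the long rib about 3/6 of the way along (contact force between the fingers and long_rib above 0.3 N and horizontal distance between the grasp point and mark3 below 0.015 m), for 0.05 s.
5. the shut fingertips touch the long rib about 4/6 of the way along (contact force between the fingers and long_rib above 0.3 N and horizontal distance between the grasp point and mark4 below 0.015 m), for 0.05 s.
6. the shut fingertips touch the long rib about 5/6 of the way along (contact force between the fingers and long_rib above 0.3 N and horizontal distance between the grasp point and mark5 below 0.015 m), for 0.05 s.
7. the shut fingertips touch the long rib at the plain end (contact force between the fingers and long_rib above 0.3 N and horizontal distance between the grasp point and mark6 below 0.015 m), for 0.05 s.
At the end, for the whole second after the job is handed in: The shut fingertips rest on the long rib within 20 mm of its plain end, pressing with 0.3 to 12 N, the panel sunk less than 10 mm; every loose thing is within 15 mm of where it was (contact force between the fingers and long_rib between 0.3 and 12 N and horizontal distance between the grasp point and mark6 below 0.02 m and value of joint pad below 0.01 m and distance of each of weight, sanding_block, can, jar, brush, slat, mug from where it was at the start of the episode below 0.015 m); the arm keeps its last pose, push and grip.
It fails at once if the long rib is pressed with more than 18 N (contact force between the fingers and long_rib above 18 N).
It fails at once if another rib, the panel or the knee board is touched (contact force between any of the fingers, the arm and rib_a above 1 N or contact force between any of the fingers, the arm and rib_b above 1 N or contact force between any of the fingers, the arm and panel above 1 N or contact force between any of the fingers, the arm and knee_board above 1 N).
It fails at once if a loose thing is shifted by more than 15 mm or lifted (distance of any of weight, sanding_block, can, jar, brush, slat, mug from where it was at the start of the episode above 0.015 m).
It also fails if it takes over 48 s, if anything falls off the work surface, if the arm or the gripper's body presses on something with over 40 N, if the wrist force passes 120 N, or if a joint passes its speed limit or range.

## Working session

There is one attempt and no reset: what is moved stays moved. The work goes in short steps, each a Python script; the robot and the scene stay as the last script left them, time stands still between calls to the robot, and variables do not carry over. Pictures are saved under pics/ and viewed, at most 10 in all, crops included, and the job is handed in when it is done.

```bash
mkdir -p pics
python3 - <<'E'
from cell import r
import cv2,numpy as np
for n in("scene","top"):
    im=r.get_image(n); cv2.imwrite(f"pics/{n}1.png",im[:,:,::-1])
    c=r.get_calibration(n); print(n,c)
    for t in ["mark%d"%i for i in range(7)]+["tray","panel","weight","rib_a","rib_b","knee_board","can","jar","mug"]:
        print(t,[(np.round(d["centre"],3).tolist(),round(d["score"],2)) for d in r.place_of(t,n)][:3])
o=r.observe();print(o["time"],o["ft_force"],o["gripper_width"],o["tool_rot"])
E
```

```text
scene {'vertical_fov': 44.92355051644377, 'cx': 281.5375632489722, 'cy': 213.94230348688473, 'R': array([[-0.7159512 ,  0.69813588, -0.00449154],
       [ 0.43210269,  0.43805774, -0.78828465],
       [-0.54836224, -0.56631415, -0.61529435]]), 't': array([ 0.34611309, -0.2493824 ,  1.56728852])}
mark0 [([0.496, 0.26, 0.046], 0.96), ([0.545, 0.21, 0.05], 0.94), ([0.575, 0.082, 0.046], 0.76)]
mark1 [([0.496, 0.26, 0.046], 0.96), ([0.545, 0.21, 0.05], 0.94), ([0.575, 0.082, 0.046], 0.76)]
mark2 [([0.496, 0.26, 0.046], 0.96), ([0.545, 0.21, 0.05], 0.94), ([0.575, 0.082, 0.046], 0.76)]
mark3 [([0.496, 0.26, 0.046], 0.96), ([0.545, 0.21, 0.05], 0.94), ([0.575, 0.082, 0.046], 0.76)]
mark4 [([0.496, 0.26, 0.046], 0.96), ([0.545, 0.21, 0.05], 0.94), ([0.575, 0.082, 0.046], 0.76)]
mark5 [([0.496, 0.26, 0.046], 0.96), ([0.545, 0.21, 0.05], 0.94), ([0.575, 0.082, 0.046], 0.76)]
mark6 [([0.496, 0.26, 0.046], 0.96), ([0.545, 0.21, 0.05], 0.94), ([0.575, 0.082, 0.046], 0.76)]
tray [([0.55, 0.182, 0.003], 0.66)]
panel [([0.549, 0.185, 0.024], 0.88), ([0.573, 0.153, 0.046], 0.25)]
weight [([0.582, 0.
[... 1079 characters left out ...]
 0.046], 0.82)]
mark6 [([0.57, 0.15, 0.05], 0.96), ([0.571, 0.085, 0.048], 0.94), ([0.573, 0.124, 0.046], 0.82)]
tray [([0.548, 0.188, 0.004], 0.65), ([0.499, 0.257, 0.046], 0.27)]
panel [([0.553, 0.184, 0.028], 0.8)]
weight [([0.551, 0.183, 0.023], 0.67), ([0.582, 0.288, 0.041], 0.58), ([0.569, 0.15, 0.048], 0.21)]
rib_a []
rib_b []
knee_board [([0.535, -0.167, -0.004], 0.66)]
can [([0.76, 0.037, 0.0], 0.93)]
jar [([0.784, -0.144, -0.001], 0.59)]
mug [([0.617, 0.444, -0.002], 0.73)]
1.7 [0.09240576 0.99859167 0.03285429] 1.0025890908197836 [[-9.71861187e-01  2.35554309e-01 -2.76453813e-05]
 [ 2.35554310e-01  9.71861185e-01 -6.04356190e-05]
 [ 1.26316025e-05 -6.52470211e-05 -9.99999998e-01]]
```

View pics/top1.png

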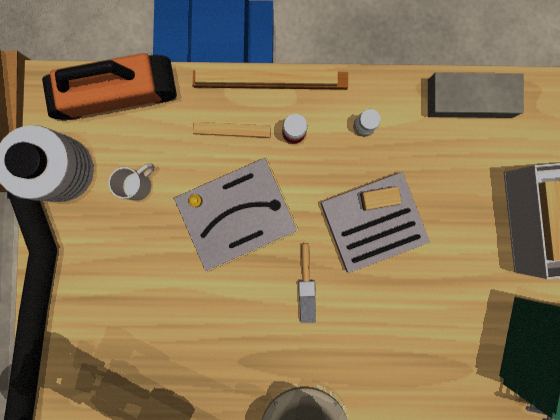

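View pics/scene1.png

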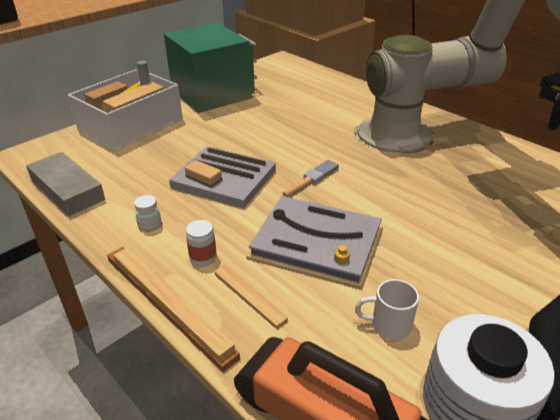

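```bash
cat > h.py <<'E'
import numpy as np
from scipy.interpolate import CubicSpline
def arc(n=61):
    P=np.array([[-20,-100],[12,0],[-16,94.]])/1e3
    A=np.c_[2*P,np.ones(3)]; a,b,c=np.linalg.solve(A,(P**2).sum(1)); R=np.sqrt(c+a*a+b*b)
    th=np.arctan2(P[:,1]-b,P[:,0]-a); t=np.linspace(th[0],th[2],n)
    return np.c_[a+R*np.cos(t),b+R*np.sin(t)]
def Rz(a): return np.array([[np.cos(a),-np.sin(a)],[np.sin(a),np.cos(a)]])
def world(p,q): return p@Rz(q[2]).T+q[:2]
E
python3 - <<'E'
from cell import r
from h import *
import cv2
from scipy.optimize import least_squares
from scipy.spatial import cKDTree
M=np.r_[arc(200),np.c_[np.full(90,-.068),np.linspace(-.04,.04,90)],np.c_[np.full(80,.072),np.linspace(-.075,-.005,80)]]
print("len",np.linalg.norm(np.diff(arc(200),axis=0),axis=1).sum())
for n in("top","scene"):
    im=cv2.imread(f"pics/{n}1.png"); c=r.get_calibration(n); R,t=c["R"],c["t"]; f=210/np.tan(np.radians(c["vertical_fov"]/2))
    v,u=np.nonzero(im.max(2)<70)
    d=np.c_[(u-c["cx"]+0.)/f,(v-c["cy"])/f,np.ones(len(u))]@R; C=-R.T@t
    W=(C+d*((.046-C[2])/d[:,2])[:,None])[:,:2]
    q=np.array([.55,.184,np.radians(23)])
    for lim in(.02,.014,.012):
        L=(W-q[:2])@Rz(q[2]); T=cKDTree(M); k=T.query(L)[0]<lim
        g=W[k]
        # symmetric: pixels to skeleton and skeleton to nearest pixels
        def res(q):
            L=(g-q[:2])@Rz(q[2]); return np.r_[T.query(L)[0], cKDTree(L).query(M)[0]]
        s=least_squares(res,q,diff_step=1e-4,loss="soft_l1",f_scale=.004); q=s.x
    print(n,len(g),q[:2],np.degrees(q[2]),np.sqrt(np.mean(s.fun**2)))
    # overlay
    mk=world(arc(7),q); X=np.c_[world(M,q),np.full(len(M),.048)]
    def pr(X): p=X@R.T+t; return p[:,:2]/p[:,2:]*f+[c["cx"],c["cy"]]
    sc=4; p0=pr(np.array([[*q[:2],.04]]))[0]-[75,60]
    big=cv2.resize(im[int(p0[1]):int(p0[1])+120,int(p0[0]):int(p0[0])+150],None,fx=sc,fy=sc)
    for p in pr(X): cv2.circle(big,tuple(int(x) for x in (p-p0.astype(int)+.5)*sc),1,(0,255,255),-1)
    for p in pr(np.c_[mk,np.full(7,.048)]): cv2.circle(big,tuple(int(x) for x in (p-p0.astype(int)+.5)*sc),4,(0,0,255),-1)
    cv2.imwrite(f"pics/{n}_ov.png",big); print(np.round(mk,3).tolist())
E
cd pics; python3 -c "
import cv2,numpy as np
a=cv2.imread('top_ov.png');b=cv2.imread('scene_ov.png');cv2.imwrite('ov.png',cv2.resize(np.hstack([a,b]),(800,320)))"
```

```text
len 0.20615814585090525
top 770 [0.54852033 0.18042998] 24.075796036013024 0.003405690199037845
[[0.571, 0.081], [0.574, 0.115], [0.571, 0.149], [0.561, 0.182], [0.544, 0.212], [0.522, 0.238], [0.496, 0.26]]
scene 757 [0.55385433 0.18283474] 23.905442949159667 0.00394951587095407
[[0.576, 0.083], [0.58, 0.117], [0.576, 0.152], [0.566, 0.184], [0.55, 0.215], [0.528, 0.241], [0.501, 0.262]]
```

View pics/ov.png

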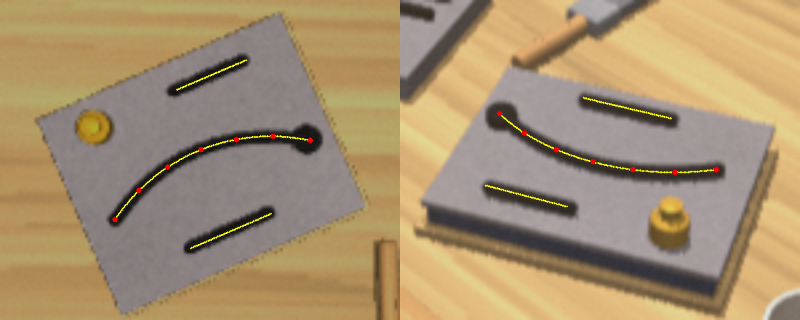

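The overlay shows the modelled ribs lying on all three black ribs in both pictures: boss at about (309,140), plain end at about (115,219). The two cameras agree to about 5 mm, so I'll use their mean. Next I shut the gripper, go above the boss and feel down.

```bash
cat >> h.py <<'E'
q=np.array([.5512,.1816,np.radians(24)])
P=world(arc(25),q); y=np.array([np.cos(q[2]),np.sin(q[2]),0]); z=np.array([0,0,-1.]); A=np.c_[np.cross(y,z),y,z]
E
python3 - <<'E'
from cell import r
from h import *
import cv2
r.gripper_to(0.0,5)
r.movep([*P[0],.14],A); r.move_l([*P[0],.056],velocity=.06); r.sleep(.3)
o=r.observe(); f0=o["ft_force"]; np.save("f0.npy",f0); print(o["time"],o["gripper_width"],f0,o["ee_pos"])
zc=.052
while zc>.0425:
    r.move_l([*P[0],zc],velocity=.02); o=r.observe(); df=o["ft_force"]-f0
    print(round(o["time"],2),round(zc,4),o["ee_pos"].round(4) if hasattr(o["ee_pos"],"round") else o["ee_pos"],np.round(df,2))
    if abs(df[2])>3: break
    zc-=.001
for n in("top","scene"): cv2.imwrite(f"pics/{n}2.png",r.get_image(n)[:,:,::-1])
a=cv2.imread("pics/scene2.png")[170:310,200:420]; b=cv2.imread("pics/top2.png")[140:280,160:380]
cv2.imwrite("pics/c2.png",cv2.resize(np.hstack([b,a]),(800,255)))
E
```

```text
7.0833 0.006687833029795222 [-0.45639314  0.14711418  0.21024122] [0.57362513 0.08211531 0.05608628]
7.43 0.052 [0.5735 0.0821 0.0518] [ 0.25  0.11 -0.46]
7.68 0.051 [0.5736 0.0821 0.0509] [0.36 0.29 0.77]
7.93 0.05 [0.5736 0.0821 0.05  ] [ 0.14 -0.09  0.02]
8.18 0.049 [0.5736 0.0821 0.0489] [ 0.11 -0.38  0.12]
8.43 0.048 [0.5736 0.0821 0.0479] [ 1.05  0.2  -0.64]
8.68 0.047 [0.5736 0.0821 0.0469] [ 0.38 -0.24 -1.23]
8.93 0.046 [0.5736 0.0821 0.0459] [ 0.49  0.04 -0.92]
9.18 0.045 [0.5736 0.0821 0.0449] [ 0.82  0.06 -0.2 ]
9.43 0.044 [0.5736 0.0821 0.0439] [ 0.51 -0.76 -0.56]
9.68 0.043 [0.5736 0.0821 0.0429] [ 0.32  0.29 -0.65]
```

View pics/c2.png

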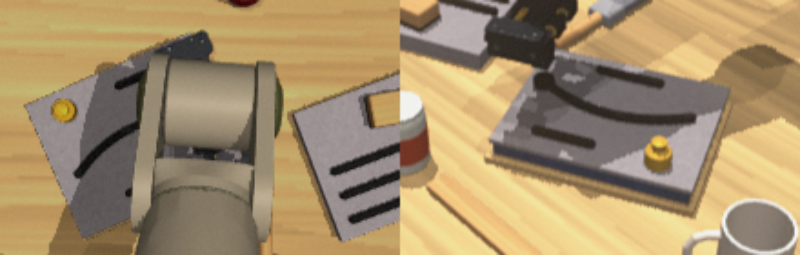

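Run:
```python
import cv2
a=cv2.imread("pics/scene2.png")[130:270,230:417]
cv2.imwrite("pics/c3.png",cv2.resize(a,(800,600),interpolation=cv2.INTER_CUBIC))
from cell import r
import numpy as np
o=r.observe();print(o["ee_pos"],o["tool_rot"],o["joint_positions"],o["ft_force"],o["effort"],o["finger_force"])
c=r.get_calibration("scene");f=210/np.tan(np.radians(c["vertical_fov"]/2))
for k in (0,.019,.064):
    X=np.array(o["ee_pos"])-k*np.array(o["tool_rot"])[:,2]; p=c["R"]@X+c["t"]; uv=p[:2]/p[2]*f+[c["cx"],c["cy"]]; print(uv,(uv-[230,130])*800/187)
```

```text
[0.57361172 0.08211436 0.04300354] [[-4.06788418e-01  9.13522404e-01  1.63195545e-05]
 [ 9.13522404e-01  4.06788418e-01 -1.71168131e-05]
 [-2.22751981e-05  7.94535735e-06 -1.00000000e+00]] [-3.43097864e+00  3.50456428e+01  8.71412475e+01 -1.09062786e-03
  5.78121177e+01 -2.74336450e+01] [ 0.29295605 -0.52126539 -0.1014702 ] [-9.22642903e-04 -4.89968991e+01 -2.10954022e+01  5.17441391e-02
  4.88593220e-02 -1.15533260e-05] 0.0
[278.33817998 214.17848448] [206.79435287 360.12185872]
[278.26924503 207.66792907] [206.49944396 332.26921527]
[278.10034029 191.71573739] [205.77685685 264.02454497]
```

View pics/c3.png

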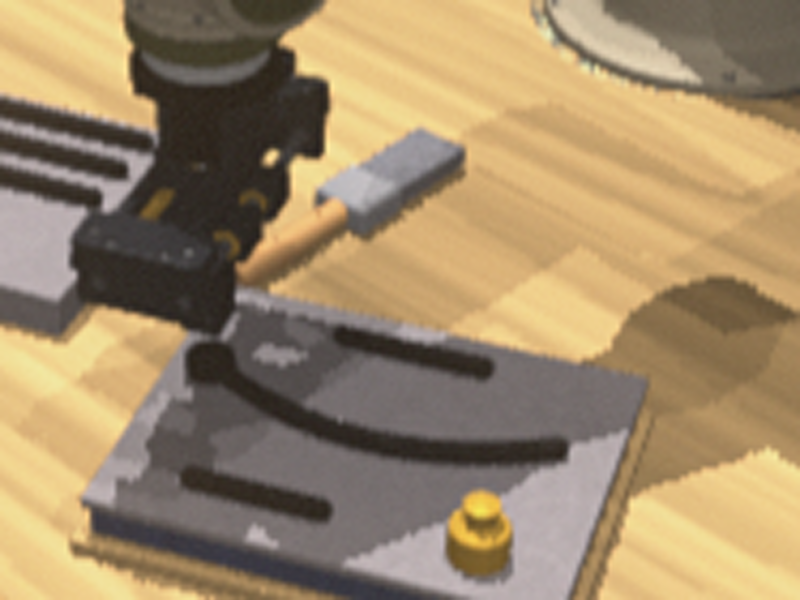

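Run:
```python
import cv2
from cell import r
from h import *
a=cv2.imread("pics/scene1.png",0).astype(np.float32);b=cv2.imread("pics/scene2.png",0).astype(np.float32)
for nm,(x0,y0,x1,y1) in dict(weight=(330,240,356,268),mug=(355,275,420,345),edge=(260,240,325,275)).items():
    t=a[y0:y1,x0:x1]; s=b[y0-6:y1+6,x0-6:x1+6]
    m=cv2.matchTemplate(cv2.resize(s,None,fx=8,fy=8,interpolation=2),cv2.resize(t,None,fx=8,fy=8,interpolation=2),cv2.TM_CCOEFF_NORMED)
    _,v,_,l=cv2.minMaxLoc(m); print(nm,v,np.array(l)/8-6)
im=cv2.imread("pics/scene2.png")
c=r.get_calibration("scene");f=210/np.tan(np.radians(c["vertical_fov"]/2));big=cv2.resize(im[130:270,230:417],(800,600),interpolation=2)
o=r.observe();T=np.array(o["tool_rot"])
def pr(l):
    X=np.array(o["ee_pos"])+T@l; p=c["R"]@X+c["t"]; return tuple(int(k) for k in (p[:2]/p[2]*f+[c["cx"]-230,c["cy"]-130]+.5)*800/187)
def box(hx,hy,z0,z1,col):
    for zz in(z0,z1): cv2.polylines(big,[np.array([pr(np.array([sx*hx,sy*hy,zz])) for sx,sy in((1,1),(1,-1),(-1,-1),(-1,1))])],True,col,2)
box(.009,.0175,0,-.064,(0,255,255)); box(.0375,.0935,-.064,-.12,(0,255,0))
cv2.imwrite("pics/c4.png",big)
```

```text
weight 0.7353724837303162 [0.125 0.25 ]
mug 0.9988433122634888 [0. 0.]
edge 0.843467116355896 [0.125 0.   ]
```

View pics/c4.png

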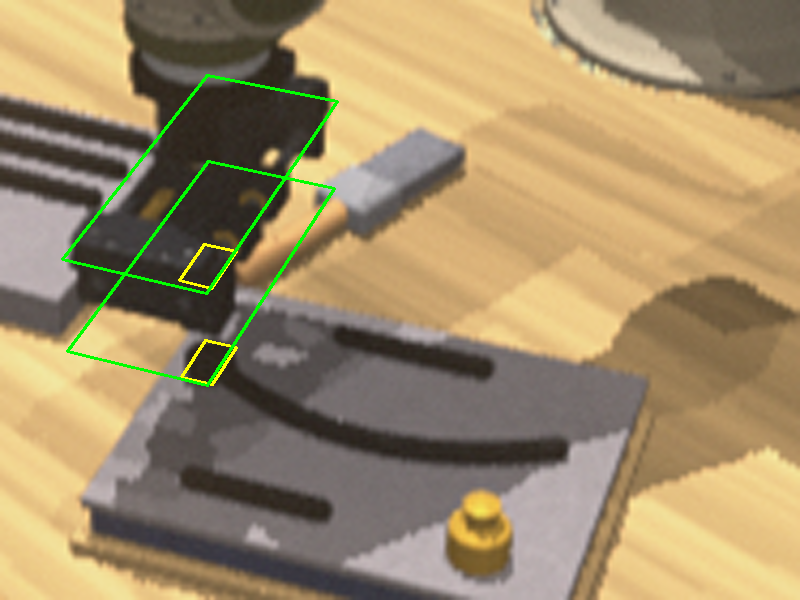

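Run:
```python
import cv2
from cell import r
from h import *
o=r.observe();T=np.array(o["tool_rot"]); out=[]
for n,(u0,v0) in dict(top=(190,130),scene=(230,130)).items():
    im=cv2.imread(f"pics/{n}2.png"); c=r.get_calibration(n);f=210/np.tan(np.radians(c["vertical_fov"]/2)); S=4
    big=cv2.resize(im[v0:v0+140,u0:u0+100],None,fx=S,fy=S,interpolation=2)
    d=c["R"].T@np.r_[0,0,1]
    def pr(l,off):
        X=np.array(o["ee_pos"])+T@l+off; p=c["R"]@X+c["t"]; return [int(k) for k in (p[:2]/p[2]*f+[c["cx"]-u0,c["cy"]-v0]+.5)*S]
    for off,col in((np.zeros(3),(255,255,0)),(np.r_[0,0,.035],(0,255,0)),(np.r_[-.032,-.032,0],(0,0,255))):
        cv2.polylines(big,[np.array([pr(np.array([a*.0375,b*.0935,-.064]),off) for a,b in((1,1),(1,-1),(-1,-1),(-1,1))])],True,col,1)
    out.append(big)
cv2.imwrite("pics/c5.png",np.hstack(out))
```

```text
(no output)
```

View pics/c5.png

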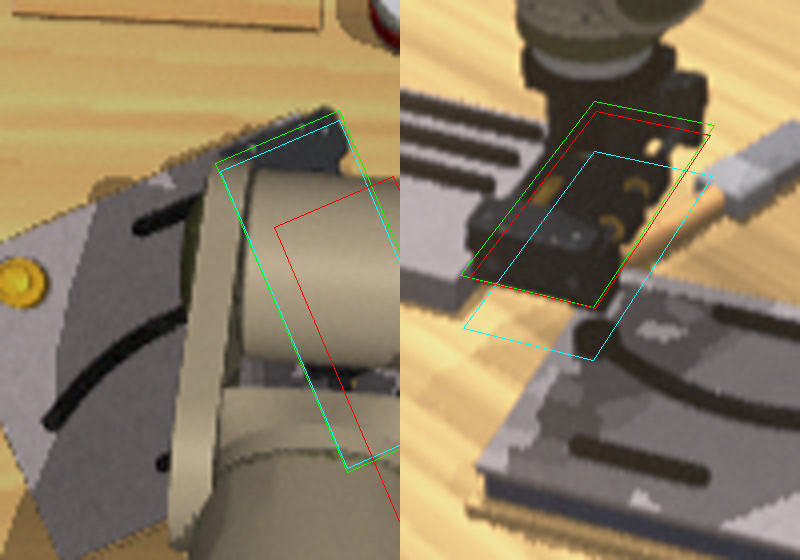

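In the top view the gripper sits correctly over the boss (body edge at about (340,112)). In the scene view it hangs higher than its described dimensions imply, and the panel hasn't sunk. So there's no contact yet, and I continue down in guarded steps.

Run:
```python
from cell import r
from h import *
f0=np.load("f0.npy"); zc=.042
while zc>.012:
    r.move_l([*P[0],zc],velocity=.02); o=r.observe(); fz=(o["ft_force"]-f0)[2]
    print(round(o["time"],2),round(zc,4),np.round(o["ft_force"]-f0,2),np.round(o["effort"][1:3],2))
    if fz>2.5: break
    zc-=.001
```

```text
10.03 0.042 [-0.24 -0.11 -0.22] [-49.01 -21.05]
10.28 0.041 [ 1.08  0.72 -0.49] [-49.03 -21.01]
10.53 0.04 [ 0.38 -0.41  0.21] [-49.05 -20.98]
10.78 0.039 [ 0.49 -0.56  0.73] [-49.07 -20.95]
11.03 0.038 [ 0.24 -0.21 -0.24] [-49.09 -20.91]
11.28 0.037 [ 0.04  0.03 -0.37] [-49.11 -20.88]
11.53 0.036 [ 1.05  0.6  -1.5 ] [-49.14 -20.84]
11.78 0.035 [ 1.07 -0.38 -0.65] [-49.16 -20.81]
12.03 0.034 [0.27 0.58 0.02] [-49.18 -20.78]
12.28 0.033 [ 0.72 -0.24  0.2 ] [-49.2  -20.74]
12.53 0.032 [ 0.62 -0.76 -0.4 ] [-49.23 -20.71]
12.78 0.031 [ 0.74 -0.13  0.68] [-49.25 -20.67]
13.03 0.03 [ 1.12 -0.28 -0.03] [-49.27 -20.64]
13.28 0.029 [ 0.74 -0.59 -0.03] [-49.29 -20.61]
13.53 0.028 [ 0.21 -0.4  -0.52] [-49.32 -20.57]
13.78 0.027 [ 0.99 -0.96  0.01] [-49.34 -20.54]
14.03 0.026 [-0.02  0.19  0.04] [-49.36 -20.5 ]
14.28 0.025 [-0.2   0.39 -0.52] [-49.38 -20.47]
14.53 0.024 [ 0.25  0.18 -0.86] [-49.41 -20.43]
14.78 0.023 [ 1.13 -1.03  0.04] [-48.68 -19.91]
15.03 0.022 [0.75 0.12 2.07] [-48.16 -19.57]
15.28 0.021 [ 1.29 -0.82  2.84] [-47.62 -19.22]
```

Run:
```python
from cell import r
import cv2
b=r.get_image("scene"); cv2.imwrite("pics/scene3.png",b[:,:,::-1])
cv2.imwrite("pics/c6.png",cv2.resize(b[150:250,240:373,::-1],(800,600),interpolation=2))
```

```text
(no output)
```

View pics/c6.png

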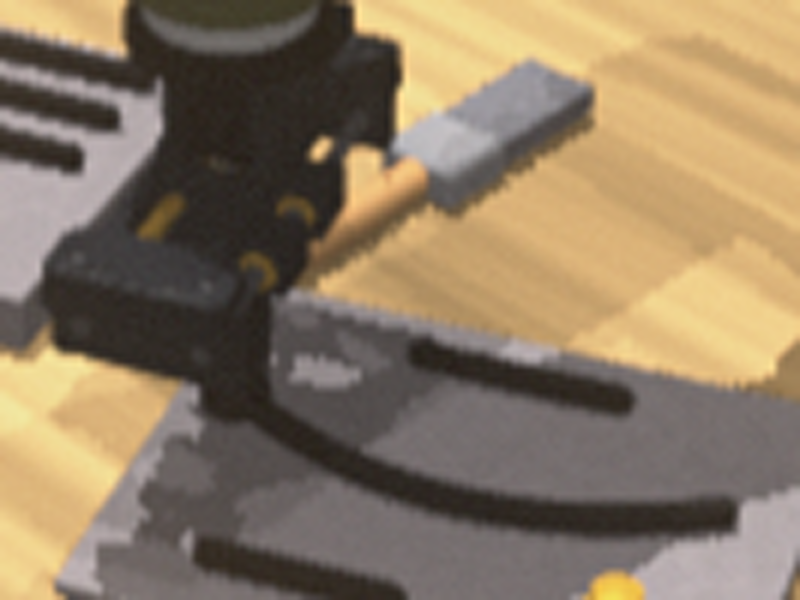

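The picture shows the shut fingers standing on the boss at about (235,400). Contact starts at a reported z of about 23 mm. Now the stroke at about 4 N, with mild force feedback.

Run:
```python
from cell import r
from h import *
f0=np.load("f0.npy"); zc=.0205; s=3.
r.move_l([*P[0],zc],velocity=.02); r.sleep(.2)
for i,p in enumerate(P):
    r.move_l([*p,zc],velocity=.03); o=r.observe(); f=(o["ft_force"]-f0); s=.6*s+.4*f[2]
    print(i,round(o["time"],2),round(zc,4),np.round(f,1),round(s,2),np.round(o["effort"][1:3],1))
    if f[2]>9: print("high"); break
    if i%4==0: r.sleep(.1)
    zc=np.clip(zc+np.clip((s-4)*2e-4,-4e-4,4e-4),.0175,.0225)
r.sleep(.5)
F=[]
for _ in range(10): r.sleep(.05); F.append(r.observe()["ft_force"]-f0)
print(np.mean(F,0),np.ptp(F,0),r.observe()["time"],r.observe()["ee_pos"])
import cv2
b=r.get_image("scene"); cv2.imwrite("pics/c7.png",cv2.resize(b[150:290,230:417,::-1],(800,600),interpolation=2))
```

```text
0 16.03 0.0205 [ 1.7 -0.5  3.8] 3.31 [-47.2 -18.5]
1 16.57 0.0204 [0.1 0.7 3.1] 3.23 [-47.5 -19.3]
2 17.0 0.0202 [0.2 1.3 3.1] 3.17 [-47.7 -19.1]
3 17.43 0.02 [0.6 0.3 4.1] 3.54 [-47.8 -19.1]
4 17.87 0.0199 [-0.   1.1  4.5] 3.94 [-48.  -19.2]
5 18.4 0.0199 [ 1.  -0.3  3.7] 3.83 [-48.1 -19.2]
6 18.83 0.0199 [0.6 1.2 3.9] 3.86 [-48.2 -19.2]
7 19.27 0.0199 [1.8 1.7 3.6] 3.78 [-48.3 -19.2]
8 19.7 0.0198 [0.5 0.8 3.6] 3.72 [-48.3 -19.2]
9 20.23 0.0198 [ 1.  -0.1  4.4] 3.97 [-48.3 -19.2]
10 20.67 0.0198 [0.1 0.7 3.5] 3.8 [-48.3 -19.2]
11 21.1 0.0197 [0.8 1.6 4.4] 4.03 [-48.3 -19.1]
12 21.53 0.0197 [1.1 1.3 4.4] 4.2 [-48.2 -19.1]
13 22.07 0.0198 [0.7 1.  4.7] 4.38 [-48.2 -19.1]
14 22.5 0.0199 [0.4 1.2 4.5] 4.42 [-48.1 -19.1]
15 22.93 0.0199 [0.4 0.5 4.2] 4.35 [-48.  -19.1]
16 23.37 0.02 [0.5 0.7 3.7] 4.1 [-47.9 -19.1]
17 23.9 0.02 [0.1 0.5 3. ] 3.66 [-47.7 -19. ]
18 24.33 0.02 [ 0.8 -0.3  3.5] 3.59 [-47.5 -19. ]
19 24.77 0.0199 [0.2 1.6 5. ] 4.15 [-47.2 -18.9]
20 25.2 0.0199 [0.7 0.5 4. ] 4.09 [-47.  -18.8]
21 25.73 0.0199 [0.3 1.  4.3] 4.18 [-46.7 -18.7]
22 26.17 0.02 [0.7 1.2 4. ] 4.12 [-46.4 -18.7]
23 26.6 0.02 [0.3 1.7 4.4] 4.24 [-46.  -18.6]
24 27.03 0.02 [0.7 0.2 3.5] 3.93 [-45.7 -18.5]
[-2.32265862  2.08733001  3.86112299] [1.91602968 1.610229   1.32352829] 28.1333 [0.49825137 0.26092233 0.01998014]
```

View pics/c7.png

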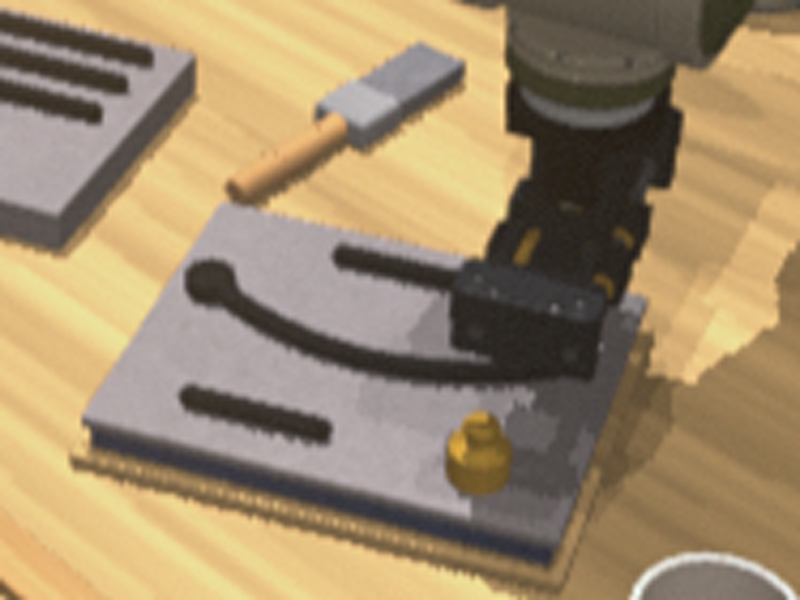

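The fingers rest on the plain end at about (570,365), pressing with about 3.9 N. The weight and brush have not moved.

```bash
python3 -c "
from cell import r
print(r.sign_off())"
```

```text
the job is handed in; nothing more can be done
None
```

I ran the shut fingertips along the long rib from the boss to the plain end at about 3–5 N. They are resting on the plain end at about 4 N, ready for you to chalk, and the job is handed in (no verdict came back).

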